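# Put the bench tools home in their shadow-foam inserts

### The job

Put away the block plane, the tape measure, the screwdriver and the caliper that lie in front of you (not the spare tools far to the right), each in the foam insert that is cut to its shape, so that it lies level and right down on the floor of its cut-out with nothing caught on the foam. Set each tool down rather than dropping it, and leave the mug and the small white carton where they stand.

Things in the scene. Friction and masses are not known exactly. Their poses are not given: they have to be found in the camera images.
- plane_centre (a point): Centre of the black metal block plane (44 wide, 160 long, 50 mm high; 0.6 kg), 25 mm above its sole, on which it stands. y axis along the plane, z up. Grip it across its two flat cheeks: 44 mm apart along x, from 6 to 36 mm above the sole.
- tape_centre (a point): Centre of the yellow and black tape measure standing on its foot (50 wide, 92 long with its hook, 68 mm high; 0.32 kg), 34 mm above the foot. Its flat sides, 46 to 50 mm apart, face along x; the hook is at the -y end; z up.
- driver_centre (a point): Grip point of the screwdriver lying on the bench (173 mm long; orange round handle 29 mm thick, 100 mm long; steel shank 6 mm thick; 0.09 kg): on its axis in the handle, 15 mm above what it lies on. x axis along the tool: the tip is 116 mm along +x, the handle's butt 56 mm along -x. It may be rolled about x.
- caliper_centre (a point): Grip point of the digital caliper lying flat (200 x 72 x 18 mm, 0.16 kg; its slider is locked): in its display housing, 9.5 mm above the bench. y along the beam to the jaws, z up. The housing is 30 mm wide along x, from 4 to 15 mm above the bench and from -24 to +32 mm along y; below 4 mm lie the 16 mm wide beam and, from y = +14 mm, the jaws. The caliper's ends: y = +56 and -144 mm.
- plane_place (a point): Where plane_centre is when the plane is home in its insert, a 120 x 210 mm slab of black foam, 28 mm thick, fixed, with a grey floor. Cut-out: rounded rectangle 58 x 174 mm, 16 mm deep, floor 25 mm below this point. Finger notches 38 mm wide, as deep as the cut-out, reach 48 mm out on both sides of this point, across the tool. Axes: as the seated tool's.
- tape_place (a point): Where tape_centre is when the tape measure is home in its insert, a 120 x 150 mm slab of black foam, 28 mm thick, fixed, with a grey floor. Cut-out: 64 x 94 mm with a bay for the hook at -y, 16 mm deep, floor 34 mm below this point. Finger notches 38 mm wide, as deep as the cut-out, reach 48 mm out on both sides of this point, across the tool. Axes: as the seated tool's.
- driver_place (a point): Where driver_centre is when the screwdriver is home in its insert, a 120 x 224 mm slab of black foam, 28 mm thick, fixed, with a grey floor. Cut-out: 44 mm wide for the handle, 24 mm towards the tip, 16 mm deep, floor 15 mm below this point. Finger notches 38 mm wide, as deep as the cut-out, reach 48 mm out on both sides of this point, across the tool. Axes: as the seated tool's.
- caliper_place (a point): Where caliper_centre is when the caliper is home in its insert, a 124 x 240 mm slab of black foam, 28 mm thick, fixed, with a grey floor. Cut-out: the caliper's outline and 7 mm all round, 9 mm deep, floor 9.5 mm below this point. Finger notches 38 mm wide, as deep as the cut-out, reach 48 mm out on both sides of this point, across the tool. Axes: as the seated tool's.
- mug_centre (a point): Middle of the grey-blue mug standing at the right (69 mm across without its handle, 85 mm high), half-way up; a bystander, to be left alone.
- carton_centre (a point): Middle of the small white carton lying at the left near the vice (41 x 62 x 26 mm), half-way up; a bystander, to be left alone.
Not all that is in view belongs to the job. There is more than one size of the part that bears tape_centre; the job needs the middle-sized.

How it is judged (in metres and radians):
At the end, for the whole second after the job is handed in: Each of the four tools is at rest in its own insert: its centre or grip point within 12 mm (seen from above) and 5 mm (in height) of its seated place, its long axis within 0.12 rad of the cut-out's, and the plane, tape measure and caliper within 0.1 rad of level (horizontal distance between plane_centre and plane_place below 0.012 m and z of plane_centre in the frame of plane_place between -0.005 and 0.005 m and angle between the y axis of plane_centre and the y axis of plane_place, either way round below 0.12 rad and linear speed of each of plane, tape, driver, caliper below 0.02 m/s and angle between each of plane_centre, tape_centre, caliper_centre's own z axis and vertical below 0.1 rad and horizontal distance between tape_centre and tape_place below 0.012 m and z of tape_centre in the frame of tape_place between -0.005 and 0.005 m and angle between the y axis of tape_centre and the y axis of tape_place, either way round below 0.12 rad and horizontal distance between driver_centre and driver_place below 0.012 m and z of driver_centre in the frame of driver_place between -0.005 and 0.005 m and angle between the x axis of driver_centre and the x axis of driver_place, either way round below 0.12 rad and horizontal distance between caliper_centre and caliper_place below 0.012 m and z of caliper_centre in the frame of caliper_place between -0.005 and 0.005 m and angle between the y axis of caliper_centre and the y axis of caliper_place, either way round below 0.12 rad); the robot touches nothing.
It fails at once if the mug or the small white carton was shifted by more than 3 cm (distance of any of mug_centre, carton_centre from where it was at the start of the episode above 0.03 m).
It fails at once if a tool was dropped: it fell faster than 0.8 m/s outside the gripper ((linear speed of plane above 0.8 m/s and contact force between the fingers and plane below 0.01 N) or (linear speed of tape above 0.8 m/s and contact force between the fingers and tape below 0.01 N) or (linear speed of driver above 0.8 m/s and contact force between the fingers and driver below 0.01 N) or (linear speed of caliper above 0.8 m/s and contact force between the fingers and caliper below 0.01 N)).
It also fails if it takes over 118 s, if anything falls off the work surface, if the arm or the gripper's body presses on something with over 40 N, if the wrist force passes 120 N, or if a joint passes its speed limit or range.

### The arm

A 6-joint arm with a two-finger parallel gripper is mounted at the origin on a cart in front of the work surface, level with it; the furniture and walls round the work are solid. World frame = base frame: x ahead of the robot, y to its left, z up, the work surface at z = 0. Lengths are in m, angles in degrees, forces in N, time in s.
With the tool pointing down it reaches from about 0.325 to 0.9 m from the base axis. Payload 6.1 kg.
Tool frame: the origin (TCP) lies at the very end of the fingers, on their centre line; the grasp point (between the pads) lies 19 mm behind it; z points along the fingers, y is the line along which they close (so a half turn about z gives the same grasp; the last joint's range is limited). The gripper opens to 87 mm and grips with 3 to 60 N. Pads are 19 mm wide; open, the fingers measure 117 mm over their backs; the gripper's body (75 mm by 190 mm) begins 51 mm behind the grasp point.
Start: joints at [-75.12, 12.628, 87.462, -0, 79.91, -7.225], TCP at [0.235, -0.579, 0.183] pointing down, gripper open.
Joint ranges: [-170.65, 170.65], [-52.31, 119.04], [5.05, 147.46], [-71.25, 251.25], [11.57, 151.72], [-153.62, 153.62]. Speed limits (degrees/s): [147.25, 147.25, 172.46, 180, 180, 180].

### API

Orientations are given as a 3x3 rotation matrix whose columns are the frame's x, y, z axes.
In Python, from plant import robot gives the robot as it stands.
- The arm moves only by the shell command python3 -m handwheel 'ROWS'. ROWS is JSON, a list of rows, each an object with "linear": the shift along the tool's x, y, z in mm, a list of three; "spin": the turn about the tool's z in rad; "gripper": the gripper's target within -1 to 1 (fully open at 1, half-way at 0, shut at -1). In form: [{"linear": [dx, dy, dz], "spin": spin, "gripper": gripper}, ...]. A call has 1 to 20 rows; each row is the pose to reach, as a shift and turn from the pose commanded when the call began, along the tool's axes at that moment; what a row does not reach only later rows make up. A row lasts 1/12 s, in which the tool goes at most 41.7 mm and 7.16 degrees, less where a joint would pass 70% of its speed; a pose out of reach is approached as far as the arm can. A call with a gripper value outside its range is refused whole. The fingers move at their own pace and stop on an object; the grip force is fixed at half the most. Time passes only in rows, so rows that repeat a pose let the fingers close. It gives the time, the measured TCP pose, the force, the opening and the grip force at its end, in the units of the state.
- robot.get_obs(): the state, without advancing time (a new reading comes with each control period).
- robot.read_camera(name): name is "scene" or "top"; returns the picture (420x560x3 uint8, red, green, blue); there is no depth.
- robot.camera_info(name): a dict with "camera_matrix" (3x3 intrinsics, pixels), "dist" ([k1, k2, p1, p2, k3] as OpenCV has them; the pictures are not rectified), "xyz" and "orientation" of the camera in the world. Camera axes: x right, y up, looking along -z (the intrinsics and any distortion apply to the point x, -y, -z); pixel columns grow to the right and rows downward; lengths in m; the calibration is good to about 2 mm. A picture is of the moment at which its call begins. camera_info takes no time and is no camera call.
- robot.sign_off(): hands the job in; it is judged then, once.
The state is a dict: "time_s": time; "qpos": joint angles; "joint_velocities": joint speeds; "effort": joint torques, N m; "ee_pos": TCP position; "ee_rot": TCP orientation; "wrist_force": force on the tool from outside, world axes, zero at the start; "moment": the same for the moment, N m; "opening": finger opening in m; "gripper_force": force on a finger pad.
Only numpy, scipy, OpenCV 4.12 (cv2) and the standard library are available. Lean on these libraries where they do the work, as an engineer would, in place of code of your own. Each camera call takes 0.05 s, during which the arm holds its last target. There are 200 camera calls.

## Working session

There is one attempt and no reset: what is moved stays moved. The work goes in short steps, Python scripts to look and compute and a shell command to move; the robot and the scene stay as the last step left them, time stands still between calls to the robot, and variables do not carry over. Pictures are saved under pics/ and viewed, at most 14 in all, crops included, and the job is handed in when it is done.

```bash
mkdir -p pics; ls; python3 - <<'E'
from plant import robot
import cv2
for n in("scene","top"):
    im=robot.read_camera(n); cv2.imwrite(f"pics/{n}0.png",cv2.resize(im[:,:,::-1],(800,600),interpolation=cv2.INTER_CUBIC)); cv2.imwrite(f"raw_{n}0.png",im[:,:,::-1])
    print(n,robot.camera_info(n))
print(robot.get_obs())
E
```

```text
pics
scene {'camera_matrix': array([[430.31128735,   0.        , 280.36727702],
       [  0.        , 430.31128735, 203.43971478],
       [  0.        ,   0.        ,   1.        ]]), 'dist': array([-0.12231541,  0.        ,  0.        ,  0.        ,  0.        ]), 'xyz': array([-0.6124762 , -0.88671423,  0.68487034]), 'orientation': array([[ 0.59747022,  0.34442308, -0.72415611],
       [-0.80163469,  0.23370397, -0.55024021],
       [-0.02027727,  0.9092608 ,  0.41573265]])}
top {'camera_matrix': array([[473.60807795,   0.        , 284.58669122],
       [  0.        , 473.60807795, 211.81498176],
       [  0.        ,   0.        ,   1.        ]]), 'dist': array([-0.15793,  0.     ,  0.     ,  0.     ,  0.     ]), 'xyz': array([ 0.34598486, -0.04113986,  1.44797519]), 'orientation': array([[ 0.02971345,  0.99525288, -0.09267583],
       [-0.99928146,  0.03175989,  0.02068518],
       [ 0.02353036,  0.09199461,  0.99548145]])}
{'time_s': 0.1, 'qpos': array([-7.51199254e+01,  1.26700174e+01,  8.75175840e+01,  6.93350084e-04,
        7.99099338e+01, -7.22353466e+00]), 'joint_velocities': array([-0.03298458, -0.06009531, -0.23618076, -0.05724422, -0.04801504,
        0.10472243]), 'effort': array([ 1.46779894e-03, -4.95944059e+01, -3.88518119e+01,  7.02379667e-02,
        5.15715417e-02, -4.72117313e-05]), 'ee_pos': array([ 0.23503489, -0.57846748,  0.18216935]), 'ee_rot': array([[ 9.26505779e-01,  3.76280295e-01, -4.25632820e-04],
       [ 3.76280468e-01, -9.26504340e-01,  1.64828239e-03],
       [ 2.25865530e-04, -1.68730048e-03, -9.99998551e-01]]), 'wrist_force': array([0.01951183, 1.05272805, 0.64252914]), 'moment': array([-0.03227872,  0.00484205, -0.01754924]), 'gripper_force': 0.0, 'opening': 0.08713905156621338}
```

View pics/top0.png

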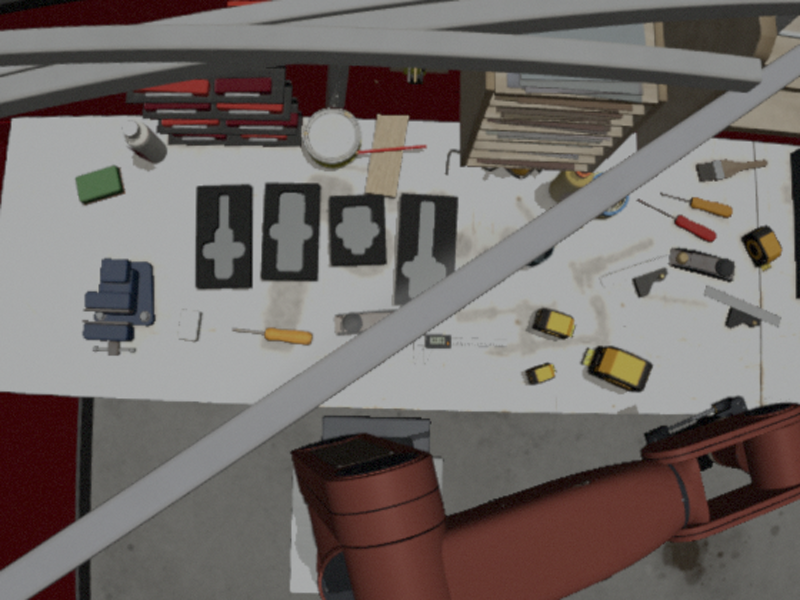

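View pics/scene0.png

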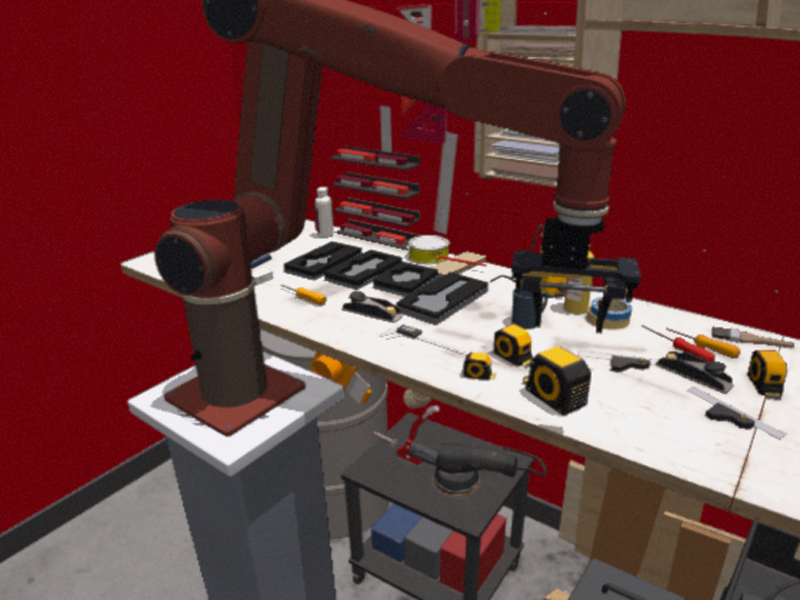

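The top view shows four inserts (800-px picture): driver at (224,236), plane (291,231), tape (357,230) and caliper (428,250). It also shows the driver at (290,336), the plane at about (375,322) under the bar, the caliper housing at (438,342), and tapes at (553,322) mid, (540,372) small and (618,368) large. The scene view agrees.

```bash
cat > h.py <<'E'
import numpy as np, cv2
from plant import robot
def ray(n,p,z):
    c=robot.camera_info(n); p=np.asarray(p,float).reshape(-1,1,2)
    u=cv2.undistortPoints(p,c["camera_matrix"],c["dist"]).reshape(-1,2)
    d=np.c_[u[:,0],-u[:,1],-np.ones(len(u))]@c["orientation"].T
    o=c["xyz"]; return o+d*((z-o[2])/d[:,2])[:,None]
def proj(n,P):
    c=robot.camera_info(n); q=(np.asarray(P,float).reshape(-1,3)-c["xyz"])@c["orientation"]
    q=q*[1,-1,-1]
    return cv2.projectPoints(q,np.zeros(3),np.zeros(3),c["camera_matrix"],c["dist"])[0].reshape(-1,2)
def rect(n,cnt,z):
    w=ray(n,cnt,z)[:,:2]*1000
    (c,s,a)=cv2.minAreaRect(w.astype(np.float32))
    return np.round(c,1),np.round(s,1),round(a,1)
E
python3 - <<'E'
from h import *
im=cv2.imread("raw_top0.png"); hsv=cv2.cvtColor(im,cv2.COLOR_BGR2HSV)
def show(name,m,z,amin,roi):
    M=np.zeros_like(m); x0,y0,x1,y1=roi; M[y0:y1,x0:x1]=m[y0:y1,x0:x1]
    for c in cv2.findContours(M,cv2.RETR_EXTERNAL,cv2.CHAIN_APPROX_NONE)[0]:
        if cv2.contourArea(c)>amin: print(name,cv2.boundingRect(c),cv2.contourArea(c),*rect("top",c,z))
v=hsv[...,2]
dark=(v<70).astype(np.uint8)*255
show("foam",dark,.028,1000,(120,120,330,225))
grey=((v>100)&(v<200)).astype(np.uint8)*255
inn=cv2.erode(cv2.morphologyEx(dark,cv2.MORPH_CLOSE,np.ones((45,45))),np.ones((5,5)))
show("cut",grey&inn,.012,200,(120,120,330,225))
sat=cv2.inRange(hsv,(8,120,90),(35,255,255))
show("yellow",sat,.0,30,(150,200,470,285))
show("white?",cv2.inRange(hsv,(0,0,0),(180,60,150)),0,20,(150,205,400,260))
c=im[115:285,120:480]; cv2.imwrite("pics/crop0.png",cv2.resize(c,(800,378),interpolation=cv2.INTER_CUBIC))
E
```

```text
foam (277, 136, 43, 69) 1368.0 [ 606.2 -108.4] [121.5 212.6] 88.7
foam (230, 135, 40, 51) 1805.0 [632.7  40.4] [155.3 117.7] 4.4
foam (137, 130, 40, 72) 2690.5 [609.4 325.6] [223.1 122.2] 2.5
foam (183, 129, 41, 68) 2507.5 [622.5 181.9] [208.3 119.7] 1.1
cut (235, 145, 30, 33) 612.5 [640.6  41.2] [95.  92.5] 47.4
cut (282, 141, 27, 52) 403.0 [ 614.2 -113.7] [ 74.8 167.9] 75.5
cut (142, 138, 29, 57) 612.5 [607.8 322.7] [ 84.7 172.9] 75.7
cut (189, 135, 29, 55) 937.5 [626.3 185.1] [ 87.3 169.3] 75.8
cut (140, 120, 140, 83) 2731.0 [631.7 170.5] [257.5 438.3] 1.4
yellow (374, 255, 14, 12) 95.0 [ 338.9 -373.6] [28.2 39.7] 19.9
yellow (419, 244, 33, 26) 487.5 [ 358.4 -545.9] [95.5 58.2] 70.4
yellow (185, 230, 33, 11) 218.5 [402.2 182.3] [99.8 25.3] 85.6
yellow (382, 218, 20, 17) 203.5 [ 446.8 -407. ] [57.8 40.5] 72.0
white? (185, 237, 21, 7) 34.0 [382.3 201.2] [62.9 15.3] 83.3
white? (162, 229, 24, 7) 45.0 [408.  268.5] [71.5 12.5] 86.3
white? (188, 220, 19, 11) 66.5 [431.4 196.2] [30.7 55.6] 2.5
white? (367, 214, 33, 26) 280.5 [ 444.5 -380.7] [96.6 71.4] 74.8
white? (204, 209, 7, 8) 23.5 [473.4 166.3] [17.6 19.5] 47.2
white? (212, 205, 128, 55) 3253.0 [425.1 -44.3] [146.2 420.5] 17.9
white? (190, 205, 9, 18) 53.0 [466.7 207. ] [52.6 24.8] 2.6
```

View pics/crop0.png

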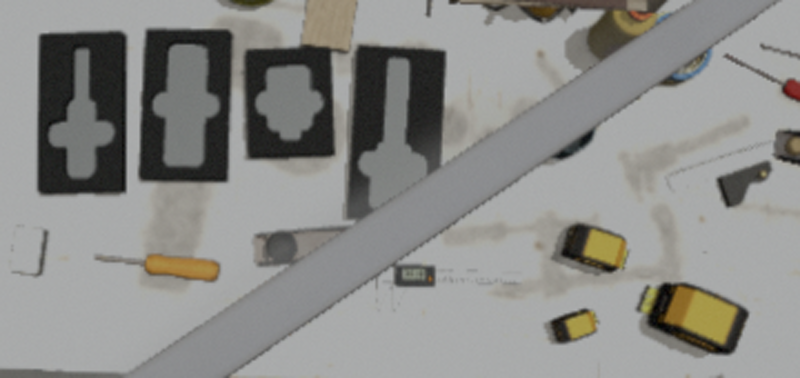

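```bash
python3 - <<'E'
import cv2,numpy as np
t=cv2.imread("raw_top0.png");s=cv2.imread("raw_scene0.png")
def tile(im,x,y):
    c=cv2.resize(im[y:y+60,x:x+80],(400,300),interpolation=cv2.INTER_CUBIC)
    for k in range(0,80,10): cv2.line(c,(k*5,0),(k*5,6),(0,0,255)); cv2.line(c,(0,k*5),(6,k*5),(0,0,255))
    return c
cv2.imwrite("pics/tiles.png",np.vstack([np.hstack([tile(t,350,195),tile(s,325,210)]),np.hstack([tile(t,285,215),tile(s,230,190)])]))
E
```

```text
(no output)
```

View pics/tiles.png

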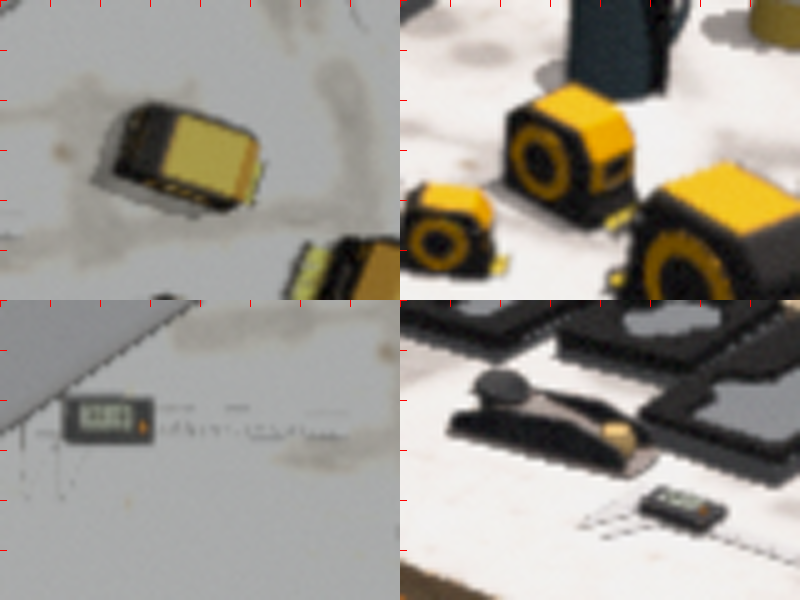

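```bash
python3 - <<'E'
from h import *
np.set_printoptions(precision=1,suppress=True)
S=lambda L,x,y:[((a-(400 if a>=400 else 0))/5+x,(b-(300 if b>=300 else 0))/5+y) for a,b in L]
R=lambda n,p,z:ray(n,p,z)[:,:2]*1000
print("tape scene base L,front,R, hook",R("scene",S([(505,185),(590,230),(635,200)],325,210),0))
print("tape top yellow",R("top",S([(175,115),(258,140),(240,205),(163,172)],350,195),.068),"edges top",R("top",S([(150,103),(258,138)],350,195),.06),"bottom edge",R("top",S([(118,178),(242,212)],350,195),0.0), "hook",R("top",S([(255,185)],350,195),.005))
print("plane scene base",R("scene",S([(450,435),(628,474),(658,460)],230,190),0))
C=lambda L:[(a/2.2222+120,b/2.2222+115) for a,b in L]
print("plane top",R("top",C([(253,235),(257,266),(330,258),(345,228)]),.02),"nosetop")
im=cv2.imread("raw_top0.png"); hsv=cv2.cvtColor(im,cv2.COLOR_BGR2HSV)
d=np.zeros((420,560),np.uint8); d[228:250,294:320]=(hsv[228:250,294:320,2]<100)*255
d=cv2.morphologyEx(d,cv2.MORPH_CLOSE,np.ones((7,7)))
c=max(cv2.findContours(d,0,1)[0],key=cv2.contourArea);print("cal",rect("top",c,.015),R("top",S([(20,435),(330,437),(20,500)],285,215),.003))
print("cal scene",R("scene",S([(640,512),(708,534),(727,513),(655,487)],230,190),.012))
m=cv2.inRange(hsv,(8,120,90),(35,255,255)); ys,xs=np.nonzero(m[225:245,180:222]); P=R("top",np.c_[xs+180,ys+225],.015)
u,s,v=np.linalg.svd(P-P.mean(0)); print("driver",P.mean(0),v[0],((P-P.mean(0))@v[0]).min(),((P-P.mean(0))@v[0]).max(),"tip",R("top",C([(97,257)]),.012))
# inserts: notch/cut points (crop0 px)
for n,L,z in [("driver",[(38,35),(125,32),(126,192),(39,193)],.028),("plane",[(147,30),(231,30),(227,181),(139,179)],.028),("tape",[(246,49),(331,47),(333,155),(249,158)],.028),("cal",[(358,46),(445,52),(346,218)],.028)]:
    print(n,R("top",C(L),z).ravel())
print("notch drv",R("top",C([(48,134),(114,133),(82,48),(82,177)]),.012).ravel())
print("notch plane",R("top",C([(153,106),(220,106),(188,45),(183,167)]),.012).ravel())
print("notch tape",R("top",C([(256,103),(322,103),(289,65),(290,139)]),.012).ravel())
print("notch cal",R("top",C([(358,164),(427,164),(398,58)]),.019).ravel())
E
```

```text
tape scene base L,front,R, hook [[ 433.3 -345.9]
 [ 415.  -414.3]
 [ 462.3 -421.2]]
tape top yellow [[ 465.6 -367.5]
 [ 452.2 -417.9]
 [ 413.3 -407.4]
 [ 431.6 -360.7]] edges top [[ 473.  -354.1]
 [ 454.  -420.1]] bottom edge [[ 431.3 -348.1]
 [ 412.3 -426.8]] hook [[ 429.1 -433.5]]
plane scene base [[404.6  70. ]
 [428.9 -72.7]
 [457.7 -77.2]]
plane top [[446.9  81.6]
 [405.   74.6]
 [419.  -24. ]
 [460.5 -43.1]] nosetop
cal (array([ 401.7, -136.6]), array([30.3, 57.7]), 1.4) [[ 388.5  -87.4]
 [ 392.8 -277.7]
 [ 349.   -88.5]]
cal scene [[ 372.  -126.3]
 [ 373.1 -180.2]
 [ 403.2 -174.1]
 [ 405.8 -113.4]]
driver [401.5 178.9] [-0.1 -1. ] -50.542439889860724 48.240686462953384 tip [[410.3 296. ]]
driver [716.1 394.3 722.8 271.2 499.4 256.8 494.3 377.7]
plane [726.4 240.5 729.5 123.5 518.7 119.3 517.8 239.8]
tape [703.1 101.4 709.7 -15.8 559.  -23.6 551.2  90.6]
cal [ 712.4  -53.   708.4 -173.6  473.4  -44. ]
notch drv [579.  374.8 582.9 281.5 702.6 334.5 520.1 322.9]
notch plane [622.4 228.9 625.1 135.5 710.5 184.6 538.2 182.7]
notch tape [630.8  85.7 633.7  -5.7 686.1  42.1 581.8  36.6]
notch cal [ 549.   -58.1  552.2 -152.8  699.6 -109.1]
```

```bash
python3 - <<'E'
from h import *
np.set_printoptions(precision=1,suppress=True)
for n,(x0,y0,x1,y1),th in (("top",(294,230,320,250),110),("scene",(274,223,299,240),110)):
    im=cv2.imread(f"raw_{n}0.png"); v=im.max(2); d=np.zeros_like(v); d[y0:y1,x0:x1]=(v[y0:y1,x0:x1]<th)*255
    d=cv2.morphologyEx(d,cv2.MORPH_CLOSE,np.ones((7,7)))
    c=max(cv2.findContours(d,0,1)[0],key=cv2.contourArea)
    print(n,cv2.boundingRect(c),cv2.minAreaRect(c),[rect(n,c,z) for z in (.005,.01,.015)])
print("proj plane/cal scene",proj("scene",[[.4017,-.1366,.01],[.389,-.148,.01]]),proj("top",[[.4017,-.1366,.01],[.389,-.148,.01]]))
E
```

```text
top (294, 231, 22, 13) ((304.5, 237.0), (21.0, 12.0), -0.0) [(array([ 405.1, -134.2]), array([36.6, 64.2]), 1.7), (array([ 404.9, -133.9]), array([36.5, 64. ]), 1.7), (array([ 404.7, -133.6]), array([36.4, 63.8]), 1.7)]
scene (278, 228, 17, 9) ((285.5588684082031, 232.2647247314453), (16.73495864868164, 6.063390254974365), 14.03624439239502) [(array([ 398.7, -132.4]), array([37.6, 64.9]), 2.4), (array([ 391.3, -137.9]), array([37.3, 64.4]), 2.4), (array([ 383.8, -143.5]), array([37. , 63.9]), 2.4)]
proj plane/cal scene [[285.9 230.3]
 [286.4 232.7]] [[305.4 238.1]
 [309.  242.4]]
```

The tiles give the mid tape's hook at raw (401,232), pointing to -y. The caliper housing is at raw (306.5,239), and the plane's near base edge runs (240,217)–(276,225) in the scene view. All sizes agree with the given ones, so I'll start with the tape.

```bash
cat > go.py <<'E'
import sys,numpy as np
from plant import robot
x,y,z,a=map(float,sys.argv[1:5])   # mm, mm, mm, angle of tool y (deg)
o=robot.get_obs(); R=o["ee_rot"]; d=R.T@(np.array([x,y,z])-o["ee_pos"]*1000)
cur=np.degrees(np.arctan2(R[1,1],R[0,1])); s=-(a-cur)
print("linear",d.round(1),"spin",np.radians(s).round(3),"q6 end",round(np.degrees(np.arctan2(y,x))-a,0),"t",o["time_s"],"open",round(o["opening"]*1000,1))
E
python3 -m handwheel '[{"linear":[263,-98,0],"spin":-0.923,"gripper":0.7},{"linear":[263,-98,0],"spin":-0.923,"gripper":0.7},{"linear":[263,-98,0],"spin":-0.923,"gripper":0.7},{"linear":[263,-98,0],"spin":-0.923,"gripper":0.7},{"linear":[263,-98,0],"spin":-0.923,"gripper":0.7},{"linear":[263,-98,0],"spin":-0.923,"gripper":0.7},{"linear":[263,-98,0],"spin":-0.923,"gripper":0.7},{"linear":[263,-98,0],"spin":-0.923,"gripper":0.7},{"linear":[263,-98,30],"spin":-0.923,"gripper":0.7},{"linear":[263,-98,60],"spin":-0.923,"gripper":0.7},{"linear":[263,-98,80],"spin":-0.923,"gripper":0.7},{"linear":[263,-98,80],"spin":-0.923,"gripper":0.7}]'; python3 go.py 442 -389 12 -15
python3 - <<'E'
from h import *
a=robot.read_camera("top")[:,:,::-1];b=robot.read_camera("scene")[:,:,::-1]
cv2.imwrite("pics/t1.png",np.hstack([cv2.resize(a[180:280,340:440],(400,400)),cv2.resize(b[180:280,310:410],(400,400))]))
E
```

```text
time_s: 1.1
ee_pos: [0.4391, -0.3858, 0.0971]
ee_rot: [[0.259, 0.966, -0.007], [0.966, -0.259, 0.008], [0.006, -0.008, -1.0]]
wrist_force: [-0.4, 1.4, -0.7]
opening: 0.0738
gripper_force: 0.0
linear [-2.9  4.3 85.1] spin 0.0 q6 end -26.0 t 1.1 open 73.8
```

View pics/t1.png

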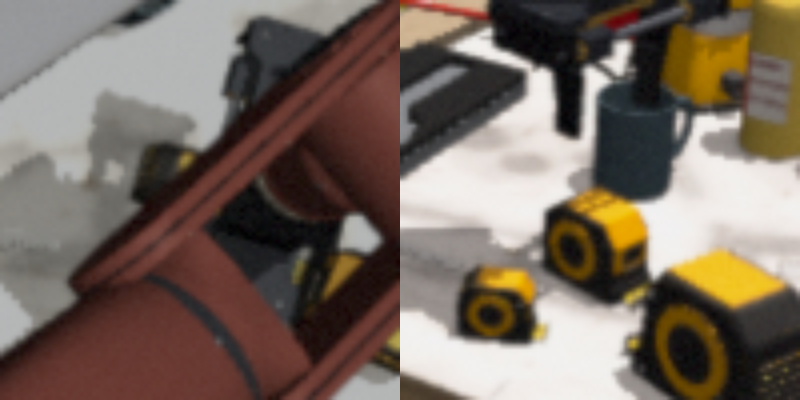

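The scene view shows the open fingers straddling the line of the mid tape, which is clear of its neighbours. Descending.

```bash
python3 -m handwheel '[{"linear":[-3,4,25],"spin":0,"gripper":0.7},{"linear":[-3,4,50],"spin":0,"gripper":0.7},{"linear":[-3,4,70],"spin":0,"gripper":0.7},{"linear":[-3,4,82],"spin":0,"gripper":0.7},{"linear":[-3,4,85],"spin":0,"gripper":0.7},{"linear":[-3,4,85],"spin":0,"gripper":-1},{"linear":[-3,4,85],"spin":0,"gripper":-1},{"linear":[-3,4,85],"spin":0,"gripper":-1},{"linear":[-3,4,85],"spin":0,"gripper":-1},{"linear":[-3,4,85],"spin":0,"gripper":-1},{"linear":[-3,4,85],"spin":0,"gripper":-1}]'; python3 go.py 442 -389 12 -15
python3 - <<'E'
from h import *
b=robot.read_camera("scene")[:,:,::-1]
cv2.imwrite("pics/t2.png",cv2.resize(b[180:280,310:410],(500,500)))
E
```

```text
time_s: 2.12
ee_pos: [0.4451, -0.3937, 0.0192]
ee_rot: [[0.259, 0.966, 0.0], [0.966, -0.259, -0.001], [-0.001, 0.0, -1.0]]
wrist_force: [-2.8, 1.2, 5.3]
opening: 0.0452
gripper_force: 30.0
linear [ 3.8 -4.2  7.2] spin -0.0 q6 end -26.0 t 2.1167 open 45.2
```

View pics/t2.png

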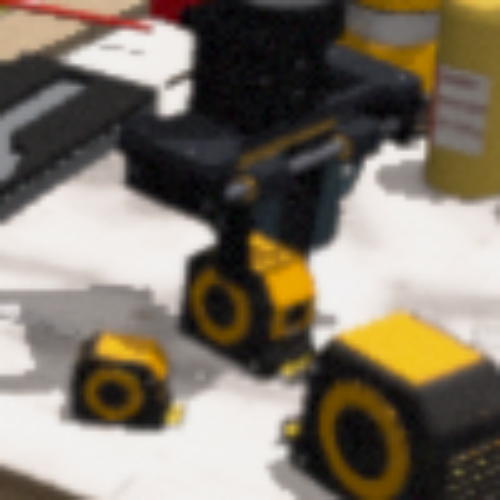

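The scene tile shows the tape held in the fingers slightly to the hook side of centre, at about (237,240). Grip force is 30 N. Lifting and carrying it.

```bash
python3 -m handwheel '[{"linear":[0,0,-30],"spin":0,"gripper":-1},{"linear":[0,0,-65],"spin":0,"gripper":-1},{"linear":[10,1,-100],"spin":0.05,"gripper":-1},{"linear":[40,5,-110],"spin":0.15,"gripper":-1},{"linear":[80,11,-110],"spin":0.27,"gripper":-1},{"linear":[120,16,-110],"spin":0.39,"gripper":-1},{"linear":[160,22,-110],"spin":0.5,"gripper":-1},{"linear":[200,28,-110],"spin":0.62,"gripper":-1},{"linear":[240,33,-110],"spin":0.74,"gripper":-1},{"linear":[280,39,-110],"spin":0.86,"gripper":-1},{"linear":[320,44,-110],"spin":0.98,"gripper":-1},{"linear":[360,50,-110],"spin":1.1,"gripper":-1},{"linear":[400,56,-110],"spin":1.2,"gripper":-1},{"linear":[435,61,-110],"spin":1.253,"gripper":-1},{"linear":[455,64,-110],"spin":1.253,"gripper":-1},{"linear":[466,65,-110],"spin":1.253,"gripper":-1},{"linear":[466,65,-110],"spin":1.253,"gripper":-1},{"linear":[466,65,-90],"spin":1.253,"gripper":-1},{"linear":[466,65,-80],"spin":1.253,"gripper":-1},{"linear":[466,65,-80],"spin":1.253,"gripper":-1}]'; python3 go.py 628.3 39.3 31 -86.8
python3 - <<'E'
from h import *
a=robot.read_camera("top")[:,:,::-1];b=robot.read_camera("scene")[:,:,::-1]
cv2.imwrite("raw_t3.png",b)
cv2.imwrite("pics/t3.png",np.hstack([cv2.resize(a[110:210,200:300],(400,400)),cv2.resize(b[120:220,230:330],(400,400))]))
E
```

```text
time_s: 3.83
ee_pos: [0.6251, 0.039, 0.094]
ee_rot: [[0.998, 0.055, -0.007], [0.055, -0.998, 0.0], [-0.007, -0.0, -1.0]]
wrist_force: [-0.8, -0.8, -4.3]
opening: 0.0447
gripper_force: 29.7
linear [ 3.7 -0.1 63. ] spin -0.001 q6 end 90.0 t 3.8333 open 44.7
```

View pics/t3.png

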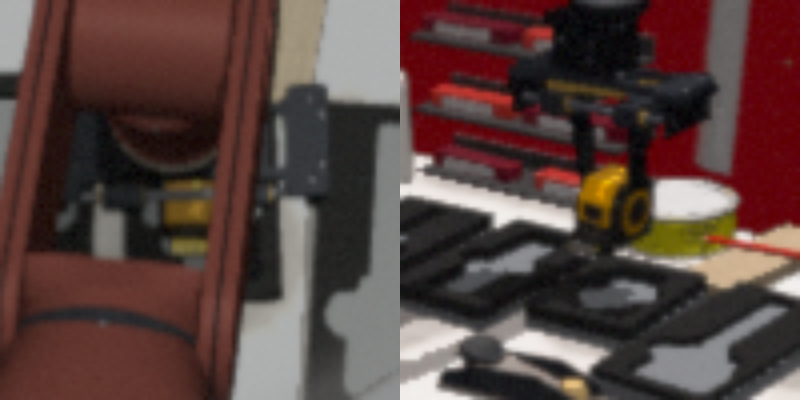

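Fingers and tape hang over the tape insert, with the tape at scene tile (610,210). Lowering in two steps.

```bash
python3 -m handwheel '[{"linear":[0,0,20],"spin":0,"gripper":-1},{"linear":[0,0,40],"spin":0,"gripper":-1},{"linear":[0,0,44],"spin":0,"gripper":-1},{"linear":[0,0,44],"spin":0,"gripper":-1},{"linear":[0,0,44],"spin":0,"gripper":-1}]'; python3 go.py 628.3 39.3 31 -86.8
python3 - <<'E'
from h import *
b=robot.read_camera("scene")[:,:,::-1]
cv2.imwrite("pics/t4.png",cv2.resize(b[160:220,255:325],(700,600),interpolation=cv2.INTER_CUBIC))
print(proj("scene",[[.632,.0395,.03],[.588,.037,.03],[.676,.042,.03]]))
E
```

```text
time_s: 4.35
ee_pos: [0.629, 0.0396, 0.0551]
ee_rot: [[0.998, 0.055, 0.001], [0.055, -0.998, -0.0], [0.001, 0.0, -1.0]]
wrist_force: [-0.0, 1.0, -3.0]
opening: 0.0449
gripper_force: 29.7
linear [-0.7  0.2 24.1] spin -0.001 q6 end 90.0 t 4.35 open 44.9
[[284.03083278 190.75024514]
 [277.7713364  194.59859602]
 [290.046536   187.05248093]]
```

View pics/t4.png

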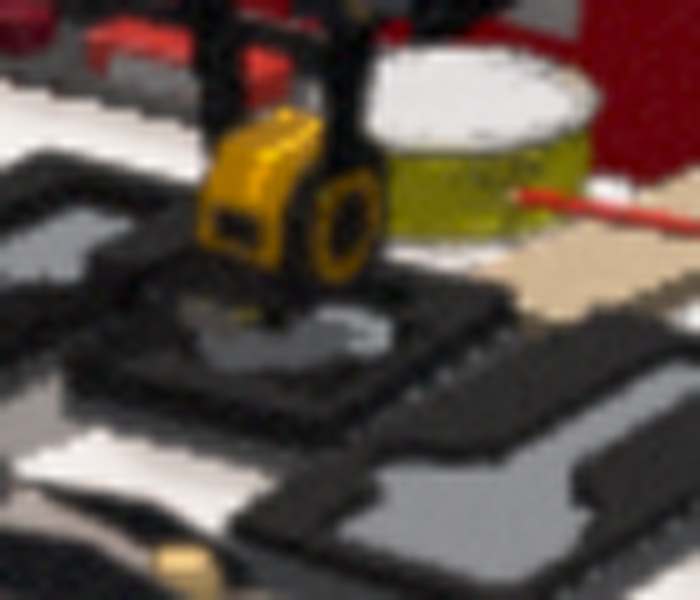

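The hook is at raw (279.5,191.5), within about 1.5 px of where it should be. Lowering onto the floor.

```bash
python3 -m handwheel '[{"linear":[-1,0,8],"spin":0,"gripper":-1},{"linear":[-1,0,15],"spin":0,"gripper":-1},{"linear":[-1,0,20],"spin":0,"gripper":-1},{"linear":[-1,0,22],"spin":0,"gripper":-1},{"linear":[-1,0,24],"spin":0,"gripper":-1},{"linear":[-1,0,25],"spin":0,"gripper":-1},{"linear":[-1,0,25],"spin":0,"gripper":-1}]'; python3 go.py 628.3 39.3 31 -86.8
```

```text
time_s: 4.98
ee_pos: [0.6273, 0.0402, 0.0313]
ee_rot: [[0.998, 0.056, -0.001], [0.056, -0.998, 0.0], [-0.001, -0.0, -1.0]]
wrist_force: [-8.6, 1.1, 11.9]
opening: 0.0454
gripper_force: 30.0
linear [1.  1.  0.3] spin 0.0 q6 end 90.0 t 4.9833 open 45.4
```

```bash
python3 -m handwheel '[{"linear":[0,0,-1],"spin":0,"gripper":0.3},{"linear":[0,0,-1],"spin":0,"gripper":0.35},{"linear":[0,0,-1],"spin":0,"gripper":0.35},{"linear":[0,0,-1],"spin":0,"gripper":0.35},{"linear":[0,0,-20],"spin":0,"gripper":0.35},{"linear":[0,0,-50],"spin":0,"gripper":0.35},{"linear":[0,0,-85],"spin":0,"gripper":0.35},{"linear":[0,0,-120],"spin":0,"gripper":0.7},{"linear":[0,0,-120],"spin":0,"gripper":0.7},{"linear":[0,0,-120],"spin":0,"gripper":0.7}]'; python3 go.py 436.5 -1 120 8.5
python3 - <<'E'
from h import *
b=robot.read_camera("scene")[:,:,::-1];cv2.imwrite("raw_t5.png",b)
cv2.imwrite("pics/t5.png",cv2.resize(b[160:220,255:325],(560,480),interpolation=cv2.INTER_CUBIC))
E
```

```text
time_s: 5.82
ee_pos: [0.6302, 0.0397, 0.1529]
ee_rot: [[0.998, 0.056, 0.007], [0.056, -0.998, -0.001], [0.007, 0.001, -1.0]]
wrist_force: [-0.2, 0.9, -0.9]
opening: 0.0702
gripper_force: 0.0
linear [-195.9   29.8   31.5] spin -1.663 q6 end -9.0 t 5.8167 open 70.2
```

View pics/t5.png

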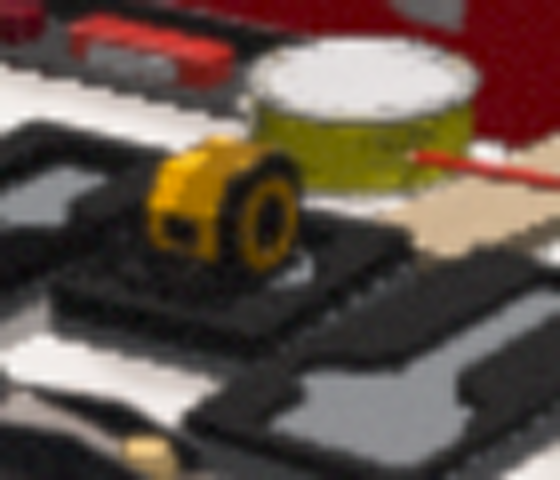

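The tape sits level in its cut-out, at tile (225,205). Next is the plane.

```bash
python3 -m handwheel '[{"linear":[-30,5,0],"spin":-0.12,"gripper":0.9},{"linear":[-60,9,5],"spin":-0.24,"gripper":0.9},{"linear":[-90,14,10],"spin":-0.36,"gripper":0.9},{"linear":[-120,18,15],"spin":-0.48,"gripper":0.9},{"linear":[-150,23,20],"spin":-0.6,"gripper":0.9},{"linear":[-180,28,25],"spin":-0.72,"gripper":0.9},{"linear":[-196,30,30],"spin":-0.84,"gripper":0.9},{"linear":[-196,30,32],"spin":-0.96,"gripper":0.9},{"linear":[-196,30,32],"spin":-1.08,"gripper":0.9},{"linear":[-196,30,32],"spin":-1.2,"gripper":0.9},{"linear":[-196,30,32],"spin":-1.32,"gripper":0.9},{"linear":[-196,30,32],"spin":-1.44,"gripper":0.9},{"linear":[-196,30,32],"spin":-1.56,"gripper":0.9},{"linear":[-196,30,50],"spin":-1.663,"gripper":0.9},{"linear":[-196,30,60],"spin":-1.663,"gripper":0.9},{"linear":[-196,30,60],"spin":-1.663,"gripper":0.9},{"linear":[-196,30,60],"spin":-1.663,"gripper":0.9},{"linear":[-196,30,60],"spin":-1.663,"gripper":0.9}]'; python3 go.py 436.5 -1 9 8.5
```

```text
time_s: 7.37
ee_pos: [0.4332, -0.0009, 0.0889]
ee_rot: [[-0.145, 0.989, -0.001], [0.989, 0.145, 0.0], [0.0, -0.001, -1.0]]
wrist_force: [1.2, 0.1, 0.1]
opening: 0.0826
gripper_force: 0.0
linear [-0.6  3.3 79.9] spin -0.002 q6 end -9.0 t 7.3667 open 82.6
```

```bash
python3 -m handwheel '[{"linear":[0,3,25],"spin":0,"gripper":0.9},{"linear":[0,3,50],"spin":0,"gripper":0.9},{"linear":[0,3,68],"spin":0,"gripper":0.9},{"linear":[0,3,78],"spin":0,"gripper":0.9},{"linear":[0,3,80],"spin":0,"gripper":0.9},{"linear":[0,3,80],"spin":0,"gripper":-1},{"linear":[0,3,80],"spin":0,"gripper":-1},{"linear":[0,3,80],"spin":0,"gripper":-1},{"linear":[0,3,80],"spin":0,"gripper":-1},{"linear":[0,3,80],"spin":0,"gripper":-1},{"linear":[0,3,80],"spin":0,"gripper":-1},{"linear":[0,3,80],"spin":0,"gripper":-1}]'; python3 go.py 436.5 -1 9 8.5
python3 - <<'E'
from h import *
b=robot.read_camera("scene")[:,:,::-1];cv2.imwrite("raw_p1.png",b)
cv2.imwrite("pics/p1.png",cv2.resize(b[180:240,220:290],(700,600),interpolation=cv2.INTER_CUBIC))
E
```

```text
time_s: 8.37
ee_pos: [0.4367, -0.0005, 0.0095]
ee_rot: [[-0.147, 0.989, 0.001], [0.989, 0.147, -0.0], [-0.0, 0.001, -1.0]]
wrist_force: [-0.3, -0.3, -0.0]
opening: 0.0438
gripper_force: 0.0
linear [-0.5 -0.3  0.5] spin -0.0 q6 end -9.0 t 8.3667 open 43.8
```

View pics/p1.png

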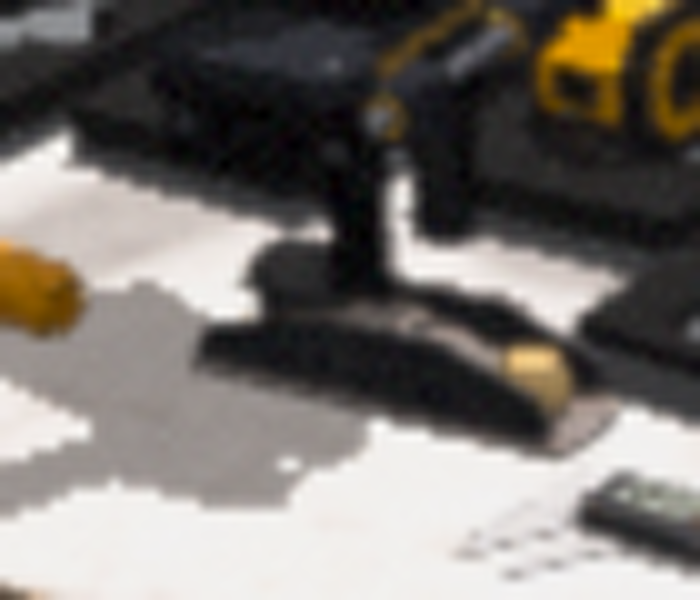

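```bash
python3 -m handwheel '[{"linear":[0,0,0],"spin":0,"gripper":-1},{"linear":[0,0,0],"spin":0,"gripper":-1},{"linear":[0,0,0],"spin":0,"gripper":-1}]';python3 - <<'E'
from h import *
print((proj("scene",[[.410,-.004,.0095],[.410,-.004,.05],[.41,-.004,.08],[.464,.003,.0095],[.464,.003,.05]])-[220,180])*10)
E
```

```text
time_s: 8.67
ee_pos: [0.4364, -0.0004, 0.0091]
ee_rot: [[-0.147, 0.989, -0.0], [0.989, 0.147, 0.0], [0.0, -0.0, -1.0]]
wrist_force: [0.1, -0.4, 0.1]
opening: 0.0198
gripper_force: 0.0
[[366.72787491 393.16667008]
 [361.64841554 288.67967796]
 [357.83394539 209.73084716]
 [447.20389301 332.64648982]
 [443.17191731 230.38313995]]
```

```bash
python3 go.py 436 0 9 8.5; python3 - <<'E'
from h import *
b=robot.read_camera("scene")[:,:,::-1];cv2.imwrite("raw_p2.png",b)
t=robot.read_camera("top")[:,:,::-1]
g=lambda i:cv2.convertScaleAbs(cv2.resize(i,(400,400),interpolation=cv2.INTER_CUBIC),alpha=1.6,beta=20)
cv2.imwrite("pics/p2.png",np.hstack([g(b[185:235,230:280]),g(t[185:265,200:280])]))
print(robot.get_obs()["opening"],robot.get_obs()["gripper_force"])
E
```

```text
linear [ 0.5 -0.4  0.1] spin -0.0 q6 end -8.0 t 8.6667 open 19.8
0.011959846004134632 0.0
```

View pics/p2.png

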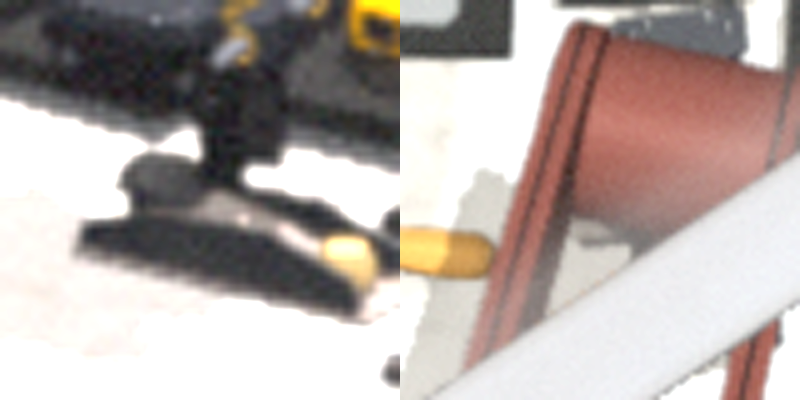

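```bash
python3 - <<'E'
from h import *
y=np.array([.376,-.9265,0]);c=np.array([.235,-.5785,.182])
for dz in (0,.03,.05):print(dz,proj("scene",[c+.05*y+[0,0,dz],c-.05*y+[0,0,dz]]).ravel())
s=cv2.imread("raw_scene0.png")
cv2.imwrite("pics/s0.png",cv2.convertScaleAbs(cv2.resize(s[150:240,350:460],(770,630)),alpha=1.5,beta=15)[:600])
E
```

```text
0 [417.89438253 245.70204405 374.45345049 241.29962075]
0.03 [419.43974416 234.300139   375.40992466 230.03169526]
0.05 [420.47815397 226.52805126 376.05199586 222.35429155]
```

View pics/s0.png

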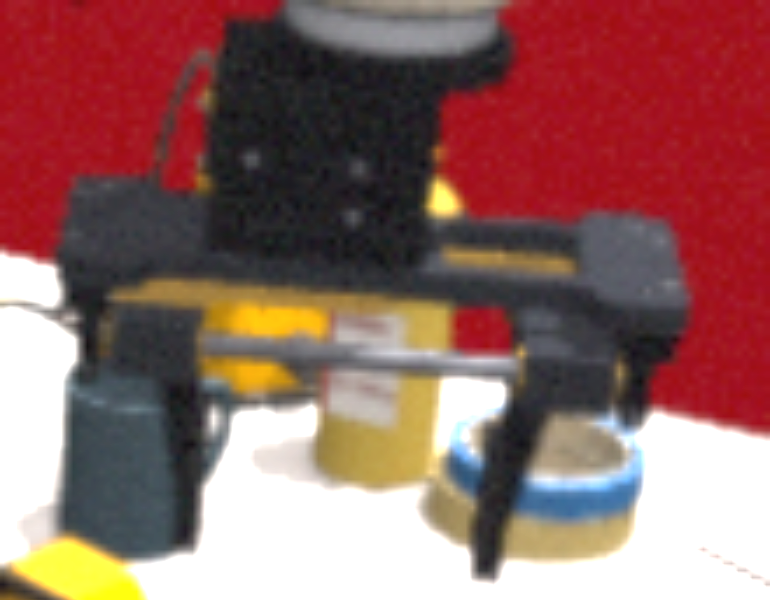

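Start-pose fingertips appear at raw (419.3,232.1) and (376.7,228.3), which fits tips about 35 mm above the reported TCP. That also explains why the fingers closed above the plane. I'll treat true tip height as reported z + 35 mm, check the depth by force, and re-grasp.

```bash
python3 -m handwheel '[{"linear":[0,0,-25],"spin":0,"gripper":0.9},{"linear":[0,0,-30],"spin":0,"gripper":0.9},{"linear":[0,0,-30],"spin":0,"gripper":0.9},{"linear":[0,0,-30],"spin":0,"gripper":0.9},{"linear":[0,0,-30],"spin":0,"gripper":0.9},{"linear":[0,0,-30],"spin":0,"gripper":0.9},{"linear":[0,0,-30],"spin":0,"gripper":0.9},{"linear":[0,0,-30],"spin":0,"gripper":0.9},{"linear":[0,0,-30],"spin":0,"gripper":0.9},{"linear":[0,0,-30],"spin":0,"gripper":0.9},{"linear":[0,0,-30],"spin":0,"gripper":0.9},{"linear":[0,0,-30],"spin":0,"gripper":0.9},{"linear":[0,0,-10],"spin":0,"gripper":0.9},{"linear":[0,0,5],"spin":0,"gripper":0.9},{"linear":[0,0,12],"spin":0,"gripper":0.9},{"linear":[0,0,18],"spin":0,"gripper":0.9},{"linear":[0,0,22],"spin":0,"gripper":0.9},{"linear":[0,0,22],"spin":0,"gripper":0.9}]'
python3 - <<'E'
from h import *
b=robot.read_camera("scene")[:,:,::-1]
cv2.imwrite("pics/p3.png",cv2.convertScaleAbs(cv2.resize(b[180:240,220:290],(700,600),interpolation=cv2.INTER_CUBIC),alpha=1.6,beta=20))
y=np.array([.989,.147,0]);c=np.array([.4364,-.0004,.022])
print((proj("scene",[c-.05*y,c+.05*y])-[220,180])*10)
E
```

```text
time_s: 10.27
ee_pos: [0.4362, -0.0004, -0.0133]
ee_rot: [[-0.147, 0.989, -0.001], [0.989, 0.147, 0.0], [0.0, -0.001, -1.0]]
wrist_force: [-0.5, -0.3, 0.5]
opening: 0.0827
gripper_force: 0.0
[[330.97428233 388.31739712]
 [474.99747836 277.29525164]]
```

View pics/p3.png

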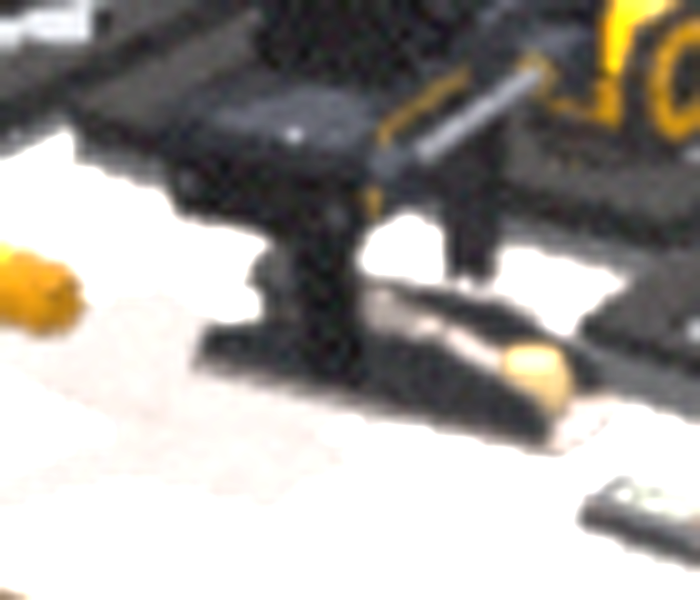

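The fingertips at tile (335,385) and (475,280) match a true height of 22 mm, so the offset is confirmed. The fingers straddle the cheeks. Down 12 mm and grip.

```bash
python3 -m handwheel '[{"linear":[0,0,8],"spin":0,"gripper":0.9},{"linear":[0,0,12],"spin":0,"gripper":0.9},{"linear":[0,0,12],"spin":0,"gripper":-1},{"linear":[0,0,12],"spin":0,"gripper":-1},{"linear":[0,0,12],"spin":0,"gripper":-1},{"linear":[0,0,12],"spin":0,"gripper":-1},{"linear":[0,0,12],"spin":0,"gripper":-1},{"linear":[0,0,12],"spin":0,"gripper":-1},{"linear":[0,0,12],"spin":0,"gripper":-1},{"linear":[0,0,12],"spin":0,"gripper":-1},{"linear":[0,0,12],"spin":0,"gripper":-1},{"linear":[0,0,12],"spin":0,"gripper":-1},{"linear":[0,0,12],"spin":0,"gripper":-1}]'; python3 go.py 623 181.5 80 91
```

```text
time_s: 11.4
ee_pos: [0.4361, -0.0005, -0.0248]
ee_rot: [[-0.147, 0.989, -0.001], [0.989, 0.147, -0.0], [0.0, -0.001, -1.0]]
wrist_force: [-3.6, -1.1, 5.3]
opening: 0.0427
gripper_force: 29.8
linear [ 152.5  211.6 -105. ] spin -1.44 q6 end -75.0 t 11.4 open 42.7
```

```bash
python3 -m handwheel '[{"linear":[0,0,-25],"spin":0,"gripper":-1},{"linear":[0,0,-60],"spin":0,"gripper":-1},{"linear":[0,0,-90],"spin":0,"gripper":-1},{"linear":[10,14,-105],"spin":-0.1,"gripper":-1},{"linear":[28,38,-105],"spin":-0.22,"gripper":-1},{"linear":[46,63,-105],"spin":-0.34,"gripper":-1},{"linear":[64,88,-105],"spin":-0.46,"gripper":-1},{"linear":[82,113,-105],"spin":-0.58,"gripper":-1},{"linear":[100,138,-105],"spin":-0.7,"gripper":-1},{"linear":[118,163,-105],"spin":-0.82,"gripper":-1},{"linear":[136,188,-105],"spin":-0.94,"gripper":-1},{"linear":[148,205,-105],"spin":-1.06,"gripper":-1},{"linear":[152,212,-105],"spin":-1.18,"gripper":-1},{"linear":[152,212,-105],"spin":-1.3,"gripper":-1},{"linear":[152,212,-105],"spin":-1.4,"gripper":-1},{"linear":[152,212,-90],"spin":-1.44,"gripper":-1},{"linear":[152,212,-60],"spin":-1.44,"gripper":-1},{"linear":[152,212,-45],"spin":-1.44,"gripper":-1},{"linear":[152,212,-40],"spin":-1.44,"gripper":-1},{"linear":[152,212,-40],"spin":-1.44,"gripper":-1}]'; python3 go.py 623 181.5 -13 91
python3 - <<'E'
from h import *
b=robot.read_camera("scene")[:,:,::-1];t=robot.read_camera("top")[:,:,::-1]
g=lambda i:cv2.convertScaleAbs(cv2.resize(i,(400,400),interpolation=cv2.INTER_CUBIC),alpha=1.5,beta=20)
cv2.imwrite("pics/p4.png",np.hstack([g(b[145:205,230:290]),g(t[125:205,165:245])]))
E
```

```text
time_s: 13.07
ee_pos: [0.6209, 0.1807, 0.0117]
ee_rot: [[-1.0, -0.017, -0.006], [-0.017, 1.0, -0.001], [0.006, -0.001, -1.0]]
wrist_force: [-0.1, 0.6, -5.0]
opening: 0.043
gripper_force: 29.8
linear [-2.2  0.7 24.7] spin -0.0 q6 end -75.0 t 13.0667 open 43.0
```

View pics/p4.png

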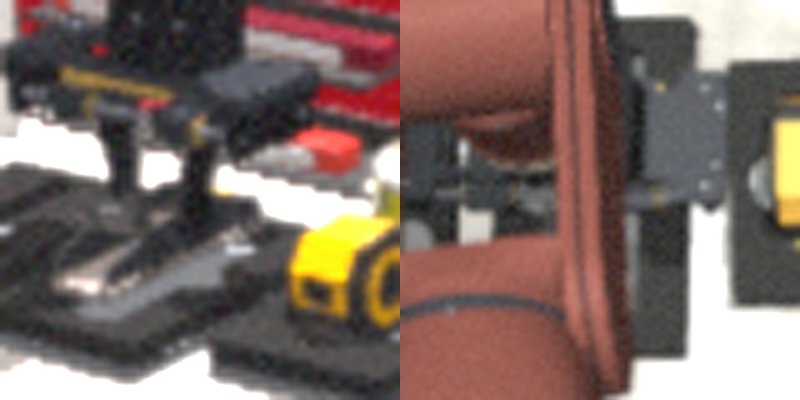

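The plane hangs about 8 mm above the foam, lined up over its cut-out at scene tile (160,250). That was my last picture, so from here I rely on numbers and masks.

```bash
python3 -m handwheel '[{"linear":[0,0,8],"spin":0,"gripper":-1},{"linear":[0,0,14],"spin":0,"gripper":-1},{"linear":[0,0,19],"spin":0,"gripper":-1},{"linear":[0,0,22],"spin":0,"gripper":-1},{"linear":[0,0,22],"spin":0,"gripper":-1},{"linear":[0,0,22],"spin":0,"gripper":-1}]'; python3 go.py 623 181.5 -13 91
```

```text
time_s: 13.67
ee_pos: [0.6235, 0.1811, -0.0072]
ee_rot: [[-1.0, -0.017, -0.001], [-0.017, 1.0, -0.0], [0.001, -0.0, -1.0]]
wrist_force: [-0.7, -0.3, -3.5]
opening: 0.0431
gripper_force: 29.8
linear [0.5 0.4 5.8] spin -0.0 q6 end -75.0 t 13.6667 open 43.1
```

Bottom at about 17.6 mm, inside the cut-out and free. Final 6 mm, then release.

```bash
python3 -m handwheel '[{"linear":[0,0,3],"spin":0,"gripper":-1},{"linear":[0,0,5],"spin":0,"gripper":-1},{"linear":[0,0,6],"spin":0,"gripper":-1},{"linear":[0,0,6.5],"spin":0,"gripper":-1},{"linear":[0,0,6.5],"spin":0,"gripper":-1}]'; python3 go.py 623 181.5 -13 91
```

```text
time_s: 14.08
ee_pos: [0.6238, 0.1812, -0.0127]
ee_rot: [[-1.0, -0.017, 0.0], [-0.017, 1.0, -0.0], [-0.0, -0.0, -1.0]]
wrist_force: [-4.0, -0.4, 2.3]
opening: 0.043
gripper_force: 29.8
linear [0.8 0.3 0.3] spin -0.0 q6 end -75.0 t 14.0833 open 43.0
```

```bash
python3 -m handwheel '[{"linear":[0,0,6],"spin":0,"gripper":0.35},{"linear":[0,0,6],"spin":0,"gripper":0.35},{"linear":[0,0,6],"spin":0,"gripper":0.35},{"linear":[0,0,6],"spin":0,"gripper":0.35},{"linear":[0,0,-15],"spin":0,"gripper":0.35},{"linear":[0,0,-50],"spin":0,"gripper":0.35},{"linear":[0,0,-85],"spin":0,"gripper":0.35},{"linear":[0,0,-110],"spin":0,"gripper":0.6},{"linear":[0,0,-110],"spin":0,"gripper":0.6},{"linear":[0,0,-110],"spin":0,"gripper":0.6}]'; python3 go.py 402 184 25 -4.5
python3 - <<'E'
from h import *
for n in("scene","top"):cv2.imwrite(f"raw_{n}_q.png",robot.read_camera(n)[:,:,::-1])
E
```

```text
time_s: 14.92
ee_pos: [0.6259, 0.1815, 0.0997]
ee_rot: [[-1.0, -0.017, 0.006], [-0.017, 1.0, 0.001], [-0.006, 0.001, -1.0]]
wrist_force: [0.6, -0.3, -1.1]
opening: 0.0676
gripper_force: 0.0
linear [224.3   6.3  73.4] spin 1.667 q6 end 29.0 t 14.9167 open 67.6
```

```bash
python3 -m handwheel '[{"linear":[30,1,0],"spin":0.12,"gripper":0.7},{"linear":[60,2,0],"spin":0.24,"gripper":0.7},{"linear":[95,3,5],"spin":0.36,"gripper":0.7},{"linear":[130,4,10],"spin":0.48,"gripper":0.7},{"linear":[165,5,20],"spin":0.6,"gripper":0.7},{"linear":[200,6,30],"spin":0.72,"gripper":0.7},{"linear":[220,6,40],"spin":0.84,"gripper":0.7},{"linear":[226,6,50],"spin":0.96,"gripper":0.7},{"linear":[226,6,60],"spin":1.08,"gripper":0.7},{"linear":[226,6,70],"spin":1.2,"gripper":0.7},{"linear":[226,6,74],"spin":1.32,"gripper":0.7},{"linear":[226,6,74],"spin":1.44,"gripper":0.7},{"linear":[226,6,74],"spin":1.56,"gripper":0.7},{"linear":[226,6,74],"spin":1.667,"gripper":0.7},{"linear":[226,6,74],"spin":1.667,"gripper":0.7},{"linear":[226,6,74],"spin":1.667,"gripper":0.7},{"linear":[226,6,74],"spin":1.667,"gripper":0.7}]'; python3 go.py 402 184 -30 -4.5
python3 - <<'E'
from h import *
# plane check: silver/brown parts in scene unreliable; driver colour in scene view, axis at z=.015
b=cv2.imread("raw_scene_q.png");hsv=cv2.cvtColor(b,cv2.COLOR_BGR2HSV)
m=np.zeros(b.shape[:2],np.uint8);m[190:220,190:235]=cv2.inRange(hsv,(8,130,90),(35,255,255))[190:220,190:235]
n,l,st,c=cv2.connectedComponentsWithStats(m);print(st[1:],c[1:])
k=1+st[1:,4].argmax();ys,xs=np.nonzero(l==k);P=ray("scene",np.c_[xs,ys],.018)[:,:2]*1000
d=P-P.mean(0);u,s,v=np.linalg.svd(d,full_matrices=False);print(P.mean(0),v[0],(d@v[0]).min(),(d@v[0]).max())
E
```

```text
time_s: 16.43
ee_pos: [0.3968, 0.183, 0.0218]
ee_rot: [[0.076, 0.997, -0.002], [0.997, -0.076, -0.0], [-0.001, -0.002, -1.0]]
wrist_force: [0.0, 0.9, 0.4]
opening: 0.0741
gripper_force: 0.0
linear [ 1.4  5.2 51.8] spin 0.003 q6 end 29.0 t 16.4333 open 74.1
[[207 202  21  11 139]] [[217.53956835 206.71223022]]
[395.12953746 171.61112569] [-0.16731669 -0.9859032 ] -60.8137723000361 59.58872421520758
```

```bash
python3 -m handwheel '[{"linear":[1,5,20],"spin":0,"gripper":0.7},{"linear":[1,5,36],"spin":0,"gripper":0.7},{"linear":[1,5,46],"spin":0,"gripper":0.7},{"linear":[1,5,51],"spin":0,"gripper":0.7},{"linear":[1,5,51],"spin":0,"gripper":0.7},{"linear":[1,5,51],"spin":0,"gripper":-1},{"linear":[1,5,51],"spin":0,"gripper":-1},{"linear":[1,5,51],"spin":0,"gripper":-1},{"linear":[1,5,51],"spin":0,"gripper":-1},{"linear":[1,5,51],"spin":0,"gripper":-1},{"linear":[1,5,51],"spin":0,"gripper":-1},{"linear":[1,5,51],"spin":0,"gripper":-1},{"linear":[1,5,51],"spin":0,"gripper":-1},{"linear":[1,5,51],"spin":0,"gripper":-1}]'; python3 go.py 581 326 60 -86.8
```

```text
time_s: 17.6
ee_pos: [0.4028, 0.1839, -0.0283]
ee_rot: [[0.079, 0.997, 0.0], [0.997, -0.079, 0.0], [0.0, 0.0, -1.0]]
wrist_force: [-0.4, -0.1, 0.4]
opening: 0.028
gripper_force: 30.0
linear [155.7 166.5 -88.3] spin 1.436 q6 end 116.0 t 17.6 open 28.0
```

```bash
python3 -m handwheel '[{"linear":[0,0,-25],"spin":0,"gripper":-1},{"linear":[0,0,-60],"spin":0,"gripper":-1},{"linear":[0,0,-85],"spin":0,"gripper":-1},{"linear":[15,16,-90],"spin":0.1,"gripper":-1},{"linear":[30,32,-90],"spin":0.22,"gripper":-1},{"linear":[50,53,-90],"spin":0.34,"gripper":-1},{"linear":[70,75,-90],"spin":0.46,"gripper":-1},{"linear":[90,96,-90],"spin":0.58,"gripper":-1},{"linear":[110,118,-90],"spin":0.7,"gripper":-1},{"linear":[130,139,-90],"spin":0.82,"gripper":-1},{"linear":[145,155,-90],"spin":0.94,"gripper":-1},{"linear":[153,164,-90],"spin":1.06,"gripper":-1},{"linear":[156,166,-90],"spin":1.18,"gripper":-1},{"linear":[156,166,-90],"spin":1.3,"gripper":-1},{"linear":[156,166,-80],"spin":1.4,"gripper":-1},{"linear":[156,166,-60],"spin":1.436,"gripper":-1},{"linear":[156,166,-40],"spin":1.436,"gripper":-1},{"linear":[156,166,-35],"spin":1.436,"gripper":-1},{"linear":[156,166,-35],"spin":1.436,"gripper":-1},{"linear":[156,166,-35],"spin":1.436,"gripper":-1}]'; python3 go.py 581 326 -16 -86.8
python3 - <<'E'
from h import *
b=robot.read_camera("scene")[:,:,::-1];t=robot.read_camera("top")[:,:,::-1]
cv2.imwrite("raw_d_s.png",b);cv2.imwrite("raw_d_t.png",t)
for n,i,r in(("scene",b,(140,140,240,220)),("top",t,(120,110,200,215))):
    hsv=cv2.cvtColor(i,cv2.COLOR_BGR2HSV);m=cv2.inRange(hsv,(8,130,90),(35,255,255));x0,y0,x1,y1=r
    k,l,st,c=cv2.connectedComponentsWithStats(m[y0:y1,x0:x1]);print(n,[(s+[x0,y0,0,0,0]).tolist() for s in st[1:] if s[4]>8])
p=np.array([.581,.326,0.03]);a=np.array([.998,.056,0])
for n in("scene","top"):print(n,proj(n,[p-.056*a,p,p+.044*a]).round(1).tolist())
E
```

```text
time_s: 19.27
ee_pos: [0.5803, 0.3262, 0.0066]
ee_rot: [[0.998, 0.056, -0.001], [0.056, -0.998, -0.0], [-0.001, 0.0, -1.0]]
wrist_force: [-0.3, 0.1, -0.1]
opening: 0.0278
gripper_force: 30.0
linear [ 0.7  0.2 22.6] spin 0.0 q6 end 116.0 t 19.2667 open 27.8
scene [[227, 171, 3, 5, 11], [211, 173, 11, 9, 67]]
top []
scene [[213.0, 184.2], [221.9, 179.9], [228.6, 176.6]]
top [[155.6, 192.3], [155.7, 174.1], [155.8, 159.9]]
```

Orange columns 211–230 match the expected handle ends. Lowering.

```bash
python3 -m handwheel '[{"linear":[0,0,6],"spin":0,"gripper":-1},{"linear":[0,0,11],"spin":0,"gripper":-1},{"linear":[0,0,16],"spin":0,"gripper":-1},{"linear":[0,0,19],"spin":0,"gripper":-1},{"linear":[0,0,21],"spin":0,"gripper":-1},{"linear":[0,0,22.5],"spin":0,"gripper":-1},{"linear":[0,0,22.5],"spin":0,"gripper":-1},{"linear":[0,0,22.5],"spin":0,"gripper":-1}]'; python3 go.py 581 326 -16 -86.8
```

```text
time_s: 20.03
ee_pos: [0.5807, 0.3263, -0.0158]
ee_rot: [[0.998, 0.056, 0.0], [0.056, -0.998, 0.0], [0.0, -0.0, -1.0]]
wrist_force: [-0.6, -0.2, -0.3]
opening: 0.0278
gripper_force: 30.0
linear [0.3 0.3 0.2] spin -0.0 q6 end 116.0 t 20.0333 open 27.8
```

```bash
python3 -m handwheel '[{"linear":[0,0,1],"spin":0,"gripper":-1},{"linear":[0,0,1.5],"spin":0,"gripper":-1},{"linear":[0,0,1.5],"spin":0,"gripper":-1}]'|grep -E "ee_pos|wrist"
python3 -m handwheel '[{"linear":[0,0,0],"spin":0,"gripper":0},{"linear":[0,0,0],"spin":0,"gripper":0.1},{"linear":[0,0,0],"spin":0,"gripper":0.1},{"linear":[0,0,0],"spin":0,"gripper":0.1},{"linear":[0,0,-20],"spin":0,"gripper":0.1},{"linear":[0,0,-50],"spin":0,"gripper":0.1},{"linear":[0,0,-90],"spin":0,"gripper":0.2},{"linear":[0,0,-120],"spin":0,"gripper":0.5},{"linear":[0,0,-120],"spin":0,"gripper":0.5},{"linear":[0,0,-120],"spin":0,"gripper":0.5}]';python3 go.py 399 -141 60 1.4
python3 - <<'E'
from h import *
b=robot.read_camera("scene")[:,:,::-1];cv2.imwrite("raw_d2.png",b)
hsv=cv2.cvtColor(b,cv2.COLOR_BGR2HSV);m=cv2.inRange(hsv,(8,130,70),(35,255,255))
k,l,st,c=cv2.connectedComponentsWithStats(m[150:215,195:250]);print([(s+[195,150,0,0,0]).tolist() for s in st[1:] if s[4]>5])
p=np.array([.581,.326,0.027]);a=np.array([.998,.056,0]);q=np.array([-.056,.998,0])*.0145
print(proj("scene",[p-.056*a,p,p+.044*a,p-.03*a+q,p-.03*a-q,p+[0,0,.0145]]).round(1).tolist())
E
```

```text
ee_pos: [0.581, 0.3265, -0.0163]
wrist_force: [-1.8, -1.2, 4.5]
time_s: 21.12
ee_pos: [0.5827, 0.3272, 0.106]
ee_rot: [[0.998, 0.056, 0.006], [0.056, -0.998, 0.002], [0.006, -0.002, -1.0]]
wrist_force: [0.1, 0.0, -0.4]
opening: 0.0625
gripper_force: 0.0
linear [-209.8  457.3   43.8] spin -1.539 q6 end -21.0 t 21.1167 open 62.5
[[210, 175, 20, 12, 124]]
[[213.1, 184.9], [221.9, 180.5], [228.6, 177.3], [214.6, 182.2], [219.9, 183.5], [221.7, 177.3]]
```

The driver blob (210–230, 175–187) matches the seated prediction. Now the caliper.

```bash
python3 -m handwheel '[{"linear":[-12,27,0],"spin":-0.1,"gripper":0.6},{"linear":[-28,61,0],"spin":-0.22,"gripper":0.6},{"linear":[-44,97,0],"spin":-0.34,"gripper":0.6},{"linear":[-60,132,0],"spin":-0.46,"gripper":0.6},{"linear":[-76,167,0],"spin":-0.58,"gripper":0.6},{"linear":[-92,202,0],"spin":-0.7,"gripper":0.6},{"linear":[-108,237,0],"spin":-0.82,"gripper":0.6},{"linear":[-124,272,0],"spin":-0.94,"gripper":0.6},{"linear":[-140,307,0],"spin":-1.06,"gripper":0.6},{"linear":[-156,342,0],"spin":-1.18,"gripper":0.6},{"linear":[-172,377,0],"spin":-1.3,"gripper":0.6},{"linear":[-188,412,20],"spin":-1.42,"gripper":0.6},{"linear":[-202,440,50],"spin":-1.539,"gripper":0.6},{"linear":[-210,457,80],"spin":-1.539,"gripper":0.6},{"linear":[-210,457,90],"spin":-1.539,"gripper":0.6},{"linear":[-210,457,90],"spin":-1.539,"gripper":0.6},{"linear":[-210,457,90],"spin":-1.539,"gripper":0.6},{"linear":[-210,457,90],"spin":-1.539,"gripper":0.6}]';python3 go.py 399 -141 -29 1.4
```

```text
time_s: 22.67
ee_pos: [0.3962, -0.1411, 0.0125]
ee_rot: [[-0.024, 1.0, -0.001], [1.0, 0.024, 0.001], [0.001, -0.001, -1.0]]
wrist_force: [0.9, 0.1, 0.3]
opening: 0.0696
gripper_force: 0.0
linear [ 0.   2.8 41.5] spin -0.001 q6 end -21.0 t 22.6667 open 69.6
```

```bash
python3 -m handwheel '[{"linear":[0,3,18],"spin":0,"gripper":0.6},{"linear":[0,3,32],"spin":0,"gripper":0.6},{"linear":[0,3,38],"spin":0,"gripper":0.6},{"linear":[0,3,41.5],"spin":0,"gripper":0.6},{"linear":[0,3,41.5],"spin":0,"gripper":0.6}]'|grep wrist; python3 -m handwheel '[{"linear":[0,0,0],"spin":0,"gripper":-1},{"linear":[0,0,0],"spin":0,"gripper":-1},{"linear":[0,0,0],"spin":0,"gripper":-1},{"linear":[0,0,0],"spin":0,"gripper":-1},{"linear":[0,0,0],"spin":0,"gripper":-1},{"linear":[0,0,0],"spin":0,"gripper":-1},{"linear":[0,0,0],"spin":0,"gripper":-1},{"linear":[0,0,0],"spin":0,"gripper":-1},{"linear":[0,0,0],"spin":0,"gripper":-1}]';python3 go.py 551 -106.5 50 88.3
```

```text
wrist_force: [0.2, 0.2, -0.0]
time_s: 23.83
ee_pos: [0.3991, -0.1417, -0.0288]
ee_rot: [[-0.024, 1.0, -0.001], [1.0, 0.024, 0.0], [0.0, -0.001, -1.0]]
wrist_force: [-1.6, 0.4, 3.6]
opening: 0.0294
gripper_force: 30.0
linear [ 31.6 152.6 -78.9] spin -1.517 q6 end -99.0 t 23.8333 open 29.4
```

```bash
python3 -m handwheel '[{"linear":[0,0,-25],"spin":0,"gripper":-1},{"linear":[0,0,-60],"spin":0,"gripper":-1},{"linear":[0,0,-95],"spin":0,"gripper":-1},{"linear":[0,5,-110],"spin":-0.1,"gripper":-1},{"linear":[4,18,-110],"spin":-0.22,"gripper":-1},{"linear":[8,36,-110],"spin":-0.34,"gripper":-1},{"linear":[12,54,-110],"spin":-0.46,"gripper":-1},{"linear":[16,72,-110],"spin":-0.58,"gripper":-1},{"linear":[20,90,-110],"spin":-0.7,"gripper":-1},{"linear":[23,108,-110],"spin":-0.82,"gripper":-1},{"linear":[26,126,-110],"spin":-0.94,"gripper":-1},{"linear":[29,140,-110],"spin":-1.06,"gripper":-1},{"linear":[31,149,-110],"spin":-1.18,"gripper":-1},{"linear":[32,153,-110],"spin":-1.3,"gripper":-1},{"linear":[32,153,-105],"spin":-1.42,"gripper":-1},{"linear":[32,153,-85],"spin":-1.517,"gripper":-1},{"linear":[32,153,-60],"spin":-1.517,"gripper":-1},{"linear":[32,153,-42],"spin":-1.517,"gripper":-1},{"linear":[32,153,-36],"spin":-1.517,"gripper":-1},{"linear":[32,153,-36],"spin":-1.517,"gripper":-1}]';python3 go.py 551 -106.5 -10 88.3
python3 - <<'E'
from h import *
b=robot.read_camera("scene")[:,:,::-1];cv2.imwrite("raw_c_s.png",b)
R=lambda P:ray("scene",P,.042)[:,:2]*1000
# bright LCD / housing dark blob and caliper jaws: lay out grayscale rows around expected housing
o=robot.get_obs();c=o["ee_pos"]+[0,0,.045-.0068+0]
p=np.array([.551,-.1065,.045]);print(proj("scene",[p,p-[.032,0,0],p+[.024,0,0]]).round(1).tolist(),"jaw end, beam end",proj("scene",[p-[.056,0,.01],p+[.144,-.004,-.01]]).round(1).tolist())
E
```

```text
time_s: 25.5
ee_pos: [0.5492, -0.1052, 0.0045]
ee_rot: [[-1.0, 0.03, -0.005], [0.03, 1.0, 0.002], [0.005, 0.002, -1.0]]
wrist_force: [-0.9, -0.3, -1.8]
opening: 0.0294
gripper_force: 29.9
linear [-1.9 -1.3 14.5] spin -0.0 q6 end -99.0 t 25.5 open 29.4
[[303.5, 203.1], [298.4, 206.2], [307.2, 200.8]] jaw end, beam end [[294.5, 211.2], [325.4, 192.8]]
```

```bash
python3 -m handwheel '[{"linear":[-1,-1,3],"spin":0,"gripper":-1},{"linear":[-1,-1,6],"spin":0,"gripper":-1},{"linear":[-1,-1,9],"spin":0,"gripper":-1},{"linear":[-1,-1,10],"spin":0,"gripper":-1},{"linear":[-1,-1,10],"spin":0,"gripper":-1}]';python3 go.py 551 -106.5 -10 88.3
```

```text
time_s: 25.97
ee_pos: [0.5528, -0.1071, -0.0026]
ee_rot: [[-1.0, 0.03, 0.001], [0.03, 1.0, -0.0], [-0.001, -0.0, -1.0]]
wrist_force: [-0.6, -1.5, -2.3]
opening: 0.0293
gripper_force: 29.9
linear [1.8 0.6 7.4] spin -0.0 q6 end -99.0 t 25.9667 open 29.3
```

```bash
python3 -m handwheel '[{"linear":[2,0.5,2],"spin":0,"gripper":-1},{"linear":[2,0.5,4],"spin":0,"gripper":-1},{"linear":[2,0.5,4],"spin":0,"gripper":-1}]'|grep -E "ee_pos|wrist|time"; python3 -m handwheel '[{"linear":[0,0,1.5],"spin":0,"gripper":-1},{"linear":[0,0,3],"spin":0,"gripper":-1},{"linear":[0,0,3.5],"spin":0,"gripper":-1},{"linear":[0,0,3.5],"spin":0,"gripper":-1}]';python3 go.py 551 -106.5 -10 88.3
```

```text
time_s: 26.22
ee_pos: [0.5499, -0.1062, -0.0074]
wrist_force: [0.0, 0.2, -2.4]
time_s: 26.55
ee_pos: [0.5505, -0.1064, -0.0098]
ee_rot: [[-1.0, 0.03, -0.001], [0.03, 1.0, 0.0], [0.001, 0.0, -1.0]]
wrist_force: [-2.7, 1.5, 3.9]
opening: 0.0292
gripper_force: 29.9
linear [-0.5 -0.1  0.2] spin -0.0 q6 end -99.0 t 26.55 open 29.2
```

Contact came exactly at the expected floor height, with none earlier. Releasing and retreating so the inserts can be checked.

```bash
python3 -m handwheel '[{"linear":[0,0,0],"spin":0,"gripper":0.05},{"linear":[0,0,0],"spin":0,"gripper":0.1},{"linear":[0,0,0],"spin":0,"gripper":0.1},{"linear":[0,0,0],"spin":0,"gripper":0.1},{"linear":[0,0,-20],"spin":0,"gripper":0.1},{"linear":[0,0,-50],"spin":0,"gripper":0.1},{"linear":[0,0,-90],"spin":0,"gripper":0.1},{"linear":[0,0,-130],"spin":0,"gripper":0.1},{"linear":[20,-20,-150],"spin":0,"gripper":0.1},{"linear":[50,-60,-150],"spin":0,"gripper":0.1},{"linear":[80,-100,-150],"spin":0,"gripper":0.1},{"linear":[110,-140,-150],"spin":0,"gripper":0.1},{"linear":[130,-180,-150],"spin":0,"gripper":0.1},{"linear":[150,-220,-150],"spin":0,"gripper":0.1},{"linear":[170,-260,-150],"spin":0,"gripper":0.1},{"linear":[180,-300,-150],"spin":0,"gripper":0.1},{"linear":[180,-320,-150],"spin":0,"gripper":0.1},{"linear":[180,-320,-150],"spin":0,"gripper":0.1},{"linear":[180,-320,-150],"spin":0,"gripper":0.1},{"linear":[180,-320,-150],"spin":0,"gripper":0.1}]'
python3 - <<'E'
from h import *
np.set_printoptions(precision=1,suppress=True,linewidth=150)
t=robot.read_camera("top")[:,:,::-1];b=robot.read_camera("scene")[:,:,::-1]
cv2.imwrite("raw_end_t.png",t);cv2.imwrite("raw_end_s.png",b)
t0=cv2.imread("raw_top0.png")
hs=cv2.cvtColor(t,cv2.COLOR_BGR2HSV);m=cv2.inRange(hs,(8,110,80),(35,255,255))
for nm,(x0,y0,x1,y1),z in(("driver",(137,130,178,203),.027),("tape",(230,135,272,188),.08)):
    ys,xs=np.nonzero(m[y0:y1,x0:x1]);P=ray("top",np.c_[xs+x0,ys+y0],z)[:,:2]*1000;c=P.mean(0);v=np.linalg.svd(P-c,full_matrices=False)[2][0];e=(P-c)@v;print(nm,len(P),c,v,e.min(),e.max())
# caliper/plane: what changed inside inserts
d=cv2.absdiff(t,t0).max(2)
for nm,(x0,y0,x1,y1),z in(("plane",(185,131,222,195),.04),("cal",(279,138,318,190),.03)):
    mm=(d[y0:y1,x0:x1]>30).astype(np.uint8);k,l,st,ce=cv2.connectedComponentsWithStats(mm)
    for s in st[1:]:
        if s[4]>15:print(nm,(s+[x0,y0,0,0,0]).tolist(),ray("top",[[s[0]+x0,s[1]+y0],[s[0]+s[2]+x0,s[1]+s[3]+y0]],z)[:,:2].ravel()*1000)
for nm,P in(("plane",[[.623+a,.1815,.045] for a in(-.08,0,.08)]),("cal",[[.551-.032,-.1065,.034],[.551+.024,-.107,.034],[.551+.144,-.111,.023]])):print(nm,"expected",proj("top",P).tolist(),proj("scene",P).tolist())
E
```

```text
time_s: 28.22
ee_pos: [0.3608, -0.4207, 0.1392]
ee_rot: [[-1.0, 0.031, -0.0], [0.031, 1.0, 0.001], [0.0, 0.001, -1.0]]
wrist_force: [0.8, 0.2, 0.9]
opening: 0.0481
gripper_force: 0.0
driver 278 [575.4 331.1] [-1.  -0.1] -50.12538183432165 49.42270522948703
tape 310 [622.7  46.3] [-1.  -0.1] -45.01547223923451 48.57536356095757
plane [194, 138, 19, 48, 454] [694.  212.2 548.  146.9]
cal [291, 140, 12, 50, 255] [ 699.4  -83.7  546.  -124.3]
plane expected [[201.20366062434536, 187.0695490566465], [202.53496238777092, 160.80919257987932], [203.92852424180984, 134.9640453887839]] [[241.4736975496627, 186.70833235361786], [254.50153135275605, 180.48044296271857], [266.7065186247991, 174.65476697103838]]
cal expected [[296.9419793115196, 198.51029800502369], [297.6056154625392, 180.1304780865586], [299.7447984695865, 142.26362589416013]] [[298.4263280205004, 209.03664454319625], [307.293669020642, 203.60363642089118], [325.392313431301, 195.6732384999542]]
```

All four tools read as lying within their cut-outs: positions are consistent, and each touched down at the expected floor height. The arm is clear. Handing in.

```bash
python3 -c "
from plant import robot
print(robot.sign_off())"
```

```text
the job is handed in; nothing more can be done
None
```

I put all four tools (tape measure, block plane, screwdriver and caliper) in their foam inserts and handed the job in at about 28 s of the 118 s allowed; the hand-in gave no verdict, and for the plane, driver and caliper the seating rests on contact height and mask checks rather than a final viewed picture.

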